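# Show the rim of an empty preserving jar to the inspection camera

## Robot

A 7-joint arm with a two-finger parallel gripper is mounted at the origin on the work surface. World frame = base frame: x ahead of the robot, y to its left, z up, the work surface at z = 0. Lengths are in mm, angles in rad, forces in N, time in s.
With the tool pointing down it reaches from about 400 to 925 mm from the base axis. Payload 4.1 kg.
Tool frame: the origin (TCP) lies where the fingers leave the gripper's body, on its centre line; the fingertips stand 73 mm ahead of it and the grasp point (between the pads) lies 54 mm ahead of it (env.finger_overhang is the distance from the TCP to the fingertips, in mm); z points along the fingers, y is the direction in which the jaws open and shut (so a half turn about z gives the same grasp; the last joint's range is limited). The gripper opens to 85 mm and grips with 20 to 120 N. Pads are 22 mm wide; open, the fingers measure 114 mm over their backs; the gripper's body (76 mm by 85 mm) begins 54 mm behind the grasp point. The pads swing forward as they close: fully open they stand 13 mm farther back than shut.
Start: joints at [-1.357, 0.398, 0.045, 1.537, -0.019, 1.207, -0.051], TCP at [199.996, 618.493, 303.947] pointing down, gripper open.
Joint ranges: [-2.82, 2.82], [-0.49, 2.23], [-1.37, 1.46], [0, 2.46], [-1.36, 4.5], [0.23, 2], [-2.94, 2.94]. Speed limits (rad/s): [2.57, 2.57, 3.14, 3.14, 3.14, 3.14, 3.14].

## Interface

Orientations are given as a unit quaternion [x, y, z, w].
In Python, from plant import env gives the robot as it stands.
- The arm moves only by the tool carry_out, never from a script. Its argument "commands" is text: rows parted by semicolons, each of 5 numbers parted by spaces: the closure, from 0 (fully open) to 1 (shut), then the shift along the tool's x, y, z in m, then the turn about the tool's z in rad. In form: grip x y z twist; .... A call has 1 to 5 rows; each row shifts and turns the commanded pose from where the row before left it, along the tool's axes as they then stand; what a row does not reach is not made up. A row lasts 1/12 s, in which the tool goes at most 41.7 mm and 7.16 degrees, less where a joint would pass 70% of its speed; a pose out of reach is approached as far as the arm can. A call is refused whole if a number of a shift passes 0.0417 or a number of a turn 0.125, either way. A call with a gripper value outside its range is refused whole. The fingers move at their own pace and stop on an object; "newtons" is the grip in N (left out, the last holds). Time passes only in rows, so rows that do not move let the fingers close. It gives the time, the measured TCP pose, the force and the opening at its end, in the units of the state.
- env.sense(): the state, without advancing time (a new reading comes with each control period).
- env.get_image(name): name is "side" or "top"; returns a dict with "img" (400x640x3 uint8, red, green, blue), "range_z" (400x640 float32, mm along the optical axis (not along the pixel's ray), 0 where there is no reading), "K" (3x3 intrinsics, pixels), "cam_to_world" (4x4, takes a point from camera to world coordinates). Camera axes: x right, y down, z forward; pixel columns grow to the right and rows downward; lengths in mm; the calibration is good to about 2 mm. A picture is of the moment at which its call begins.
- env.finish_job(): hands the job in, once; it reports no verdict.
The state is a dict: "time": time; "joint_pos": joint angles; "qd": joint speeds; "tau": joint torques, N m; "tool_pos": TCP position; "tcp_rot": TCP orientation; "ft_force": force on the tool from outside, world axes, zero at the start; "wrist_torque": the same for the moment, N m; "finger_gap": finger opening in mm.
Only numpy, scipy, OpenCV 4.12 (cv2) and the standard library are available. Lean on these libraries where they do the work, as an engineer would, in place of code of your own. Each camera call takes 0.05 s, during which the arm holds its last target. There are 200 camera calls.

## Task

Before it is filled, the amber jar must be checked for nicks in its sealing rim: lift it out of the divided tray, where the empties stand mouth down, gripping the glass body so that the fingers stay clear of the neck and rim. Hold it up in the air to the inspection camera with its open mouth square to the lens and the middle of the rim on the lens axis at the focus distance, 130 mm in front of the lens. Finish while still holding it there, motionless; leave the other jars standing where they are and touch neither camera nor stand.

Things in the scene. Friction and masses are not known exactly. Their poses are not given: they have to be found in the camera images.
- amber_jar_mid (a point): the jar to show: empty amber glass jar, 92 mm high, 0.11 to 0.2 kg, standing upside down (mouth down, closed base up) in one cell of the tray. The round body, diameter 58 mm, runs from 26 mm above the rim to the base; below it the shoulder narrows to the threaded neck, diameter 51 mm, which ends in the open rim. This point is on the jar's axis half-way up, 46 mm from the rim; z axis along the jar from the mouth to the base (up as it stands)
- amber_jar_rim (a point): centre of the amber jar's open rim (51 mm outer diameter), on its axis 46 mm from amber_jar_mid; same axes, z from the mouth to the base
- clear_jar1_mid (a point): another empty jar, clear glass, same shape and size and also mouth down in a cell; point on its axis half-way up (46 mm). To be left alone
- clear_jar2_mid (a point): another clear empty jar, the same; to be left alone
- clear_jar3_mid (a point): another clear empty jar, the same; to be left alone
- peach_jar_mid (a point): full jar of peaches with brass lid, diameter 68 mm, 99 mm high, standing on the bench; point on its axis half-way up (50 mm). To be left alone
- tray: plywood tray fixed to the bench, 185 mm (its x) by 273 mm (its y), 40 mm high, walls and floor 5 mm; one divider across x and two across y, make 2 x 3 cells of about 85 x 84 mm, centres at x = -45, +45 mm and y = -89, 0, +89 mm; origin at the centre of its underside
- camera_stand: fixed stand of the inspection camera: round base of 100 mm diameter, short post, knuckle 60 mm up; origin at the centre of its underside; the camera looks up towards its -x side (towards the robot)
- lens (a point): lens of the grey inspection camera with a round black ring light (72 mm diameter) on a stiff tilting knuckle that is already set (do not turn it); this point is the centre of the lens front, about 115 mm above the bench; its z axis is the viewing direction out of the lens, which points up and leans 16 to 42 degrees from vertical towards the robot
- focus (a point): empty point in the air where the middle of the rim has to be: on the lens axis 130 mm in front of the lens; same axes as lens

How it is judged:
By the outcome, as a careful person would: the job done as asked, in the order asked, and still so for the second after the job is handed in, while the arm keeps its last pose, push and grip.
It also fails if it takes over 32 s, if anything falls off the work surface, if the arm or the gripper's body presses on something with over 40 N, if the wrist force passes 120 N, or if a joint passes its speed limit or range.

## Working session

There is one attempt and no reset: what is moved stays moved. The work goes in short steps, Python scripts to look and compute and a tool call to move; the robot and the scene stay as the last step left them, time stands still between calls to the robot, and variables do not carry over. Pictures are saved under pics/ and viewed, about 8 in all and at most 12, crops included, and the job is handed in when it is done.

Besides the shell and the picture viewer there is one more tool, called after "Call:" as a command line: name --argument value ..., lists and objects as JSON in quotes. carry_out: Moves the arm, as the interface text tells. Its arguments: {"type":"object","properties":{"commands":{"type":"string"},"newtons":{"type":"number"}},"required":["commands"]}

```bash
mkdir -p pics; ls; cat > h.py <<'E'
import numpy as np, cv2
from plant import env
def cloud(d):
    z=d["range_z"]; K=d["K"]; v,u=np.indices(z.shape)
    p=np.stack([(u-K[0,2])/K[0,0]*z,(v-K[1,2])/K[1,1]*z,z,np.ones_like(z)],-1)@np.array(d["cam_to_world"]).T
    p=p[...,:3]; p[z==0]=np.nan
    return p
def save(d,n): cv2.imwrite(f"pics/{n}.png",d["img"][...,::-1])
E
python3 - <<'E'
from h import *
np.set_printoptions(precision=4,suppress=True)
for n in("top","side"):
    d=env.get_image(n); save(d,n+"1"); np.savez(n+"1.npz",**d); print(n,d["K"],d["cam_to_world"])
print(env.sense())
E
```

```text
pics
top [[493.6793   0.     314.5631]
 [  0.     493.6793 188.0147]
 [  0.       0.       1.    ]] [[   0.0138   -0.9945    0.1038  433.2887]
 [  -0.9999   -0.0147   -0.0077   17.0045]
 [   0.0092   -0.1037   -0.9946 1300.9114]
 [   0.        0.        0.        1.    ]]
side [[372.5143   0.     324.5967]
 [  0.     372.5143 198.2757]
 [  0.       0.       1.    ]] [[ -0.8984  -0.2537   0.3585 254.2534]
 [ -0.439    0.5033  -0.7443 595.0067]
 [  0.0084  -0.8261  -0.5635 609.8561]
 [  0.       0.       0.       1.    ]]
{'time': 0.1, 'joint_pos': array([-1.357 ,  0.3991,  0.045 ,  1.5377, -0.0187,  1.2069, -0.0507]), 'qd': array([ 0.002 , -0.0025,  0.0019, -0.0028,  0.0012,  0.0012,  0.0017]), 'tau': array([  0.003 , -47.6261,   1.3698, -25.4951,   0.012 ,   0.005 ,
         0.    ]), 'tool_pos': array([199.8481, 618.0547, 302.9777]), 'tcp_rot': array([ 0.1557,  0.9878, -0.0009, -0.0001]), 'ft_force': array([ 0.1824, -1.0435, -0.1487]), 'wrist_torque': array([-0.0369,  0.0005, -0.0094]), 'finger_gap': 85.45178668263195}
```

View pics/top1.png

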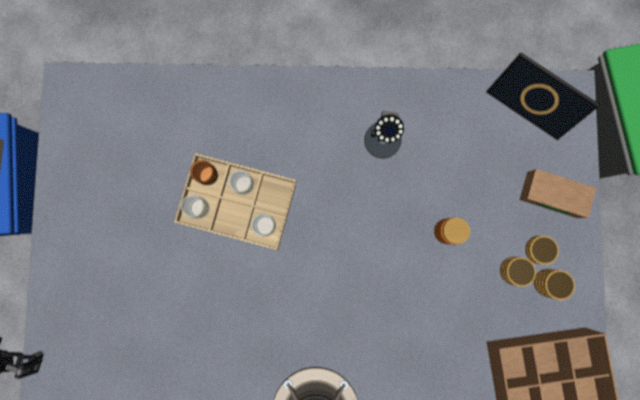

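View pics/side1.png

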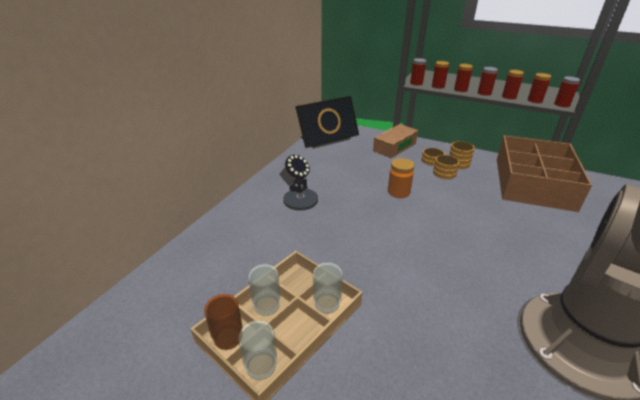

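Top view: amber jar at (204,172), in the far-left tray cell, with clear jars at (242,182), (195,207) and (264,224). The lens ring is at (389,129) and the stand base at (382,138). The side view shows the amber jar at (224,320) and the ring at (297,166).

```bash
cat > m.py <<'E'
from h import *
np.set_printoptions(precision=3,suppress=True)
T=dict(np.load("top1.npz")); S=dict(np.load("side1.npz"))
def ray(d,u,v,zp):
    r=d["cam_to_world"][:3,:3]@np.linalg.inv(d["K"])@[u,v,1]; o=d["cam_to_world"][:3,3]
    return o+r*(zp-o[2])/r[2]
for n,d,box in(("top",T,(185,225,150,190)),("side",S,(195,250,285,355))):
    c=cloud(d); i=d["img"].astype(int); u0,u1,v0,v1=box
    m=np.zeros(i.shape[:2],bool); m[v0:v1,u0:u1]=1
    m&=(i[...,0]-i[...,2]>50)&(i[...,0]>1.6*i[...,1])
    p=c[m]; p=p[~np.isnan(p[:,0])]
    print(n,"amber n",len(p),"z pct",np.percentile(p[:,2],[1,10,50,90,99]))
    t=p[np.abs(p[:,2]-97)<8]; print(" top pts",len(t),t.mean(0),t[:,:2].min(0),t[:,:2].max(0),(t[:,:2].min(0)+t[:,:2].max(0))/2)
    b=p[(p[:,2]<88)&(p[:,2]>45)]
    if len(b)>20:
        A=np.c_[2*b[:,:2],np.ones(len(b))]; s=np.linalg.lstsq(A,(b[:,:2]**2).sum(1),rcond=None)[0]; print(" circle",s[:2],np.sqrt(s[2]+s[:2]@s[:2]),len(b))
# clear jars top
for u,v in((204,174),(242,182),(195,207),(264,224)): print("ray97",u,v,ray(T,u,v,97),cloud(T)[v,u])
# tray corners
for u,v in((195,154),(296,180),(278,249),(175,221)): print("tray",ray(T,u,v,40))
# camera head
for n,d,(u,v),r in(("top",T,(389,129),18),("side",S,(297,166),16)):
    c=cloud(d)[v-r:v+r+1,u-r:u+r+1]; im=d["img"][v-r:v+r+1,u-r:u+r+1]
    ok=(c[...,2]>85)&(c[...,2]<170)
    P=c[ok]; print(n,"head",len(P),P.mean(0),P.min(0),P.max(0))
    g=im.min(-1)>140; 
    Q=c[g&ok]; print(" bright LEDs",len(Q))
    if len(Q)>6:
        vv,uu=np.where(g&ok); e=cv2.fitEllipse(np.c_[uu+u-r,vv+v-r].astype(np.float32)); print(" ellipse",e)
        q=Q.mean(0); w=np.linalg.svd(Q-q)[2][2]; w*=np.sign(w[2]); print(" LED centre",q,"normal",w,"tilt",np.degrees(np.arccos(w[2])),"res",np.std((Q-q)@w),"rad",np.linalg.norm(Q-q,axis=1).mean())
    # ransac plane on head points
    best=None; rg=np.random.default_rng(0)
    for k in range(800):
        a=P[rg.choice(len(P),3,False)]; w=np.cross(a[1]-a[0],a[2]-a[0]); l=np.linalg.norm(w)
        if l<200: continue
        w/=l; w*=np.sign(w[2]); inl=np.abs((P-a[0])@w)<2.5
        if best is None or inl.sum()>best.sum(): best=inl
    q=P[best]; w=np.linalg.svd(q-q.mean(0))[2][2]; w*=np.sign(w[2]); e=[q.mean(0)]
    print(" plane",best.sum(),e,w,np.degrees(np.arccos(w[2])))
    a=cv2.resize(d["img"][v-40:v+40,u-40:u+40],(400,400),interpolation=cv2.INTER_CUBIC); cv2.imwrite(f"pics/head_{n}.png",a[...,::-1])
a=np.hstack([cv2.imread("pics/head_top.png"),cv2.imread("pics/head_side.png")]); cv2.imwrite("pics/head.png",a)
E
python3 m.py
```

```text
top amber n 199 z pct [ 84.284  92.323  95.871  98.451 100.423]
 top pts 193 [599.71  291.826  95.758] [569.714 259.029] [622.245 312.235] [595.98  285.632]
side amber n 785 z pct [16.011 77.356 95.829 97.178 98.279]
 top pts 646 [593.505 292.48   95.861] [568.57  264.821] [621.403 317.218] [594.987 291.02 ]
 circle [592.73 292.52] 23.246654485874227 100
ray97 204 174 [589.477 279.491  97.   ] [589.331 279.245  98.127]
ray97 242 182 [571.107 185.792  97.   ] [570.609 185.182 101.348]
ray97 195 207 [508.095 298.375  97.   ] [508.294 299.123  93.798]
ray97 264 224 [469.142 129.396  97.   ] [469.173 129.492  95.971]
tray [648.55  317.022  40.   ]
tray [584.875  55.27   40.   ]
tray [408.15   97.735  40.   ]
tray [475.259 361.067  40.   ]
top head 692 [ 708.34  -172.178  115.107] [ 676.764 -207.148   85.159] [ 755.266 -138.14   140.455]
 bright LEDs 96
 ellipse ((388.96136474609375, 128.94332885742188), (21.58477020263672, 23.421558380126953), 77.25220489501953)
 LED centre [ 705.784 -173.168  116.422] normal [-0.608  0.114  0.786] tilt 38.23287138399748 res 2.268084025415772 rad 28.244808840201667
 plane 372 [array([ 706.084, -171.653,  115.534])] [-0.598  0.113  0.793] 37.51316085630051
side head 496 [ 706.718 -163.723  111.725] [ 676.635 -203.978   85.56 ] [ 751.509 -134.226  136.246]
 bright LEDs 31
 ellipse ((298.0188293457031, 164.76312255859375), (15.407797813415527, 20.543001174926758), 129.60960388183594)
 LED centre [ 703.017 -170.677  114.616] normal [-0.593  0.085  0.8  ] tilt 36.839871051737774 res 1.3020298603882146 rad 28.210186430336453
 plane 283 [array([ 704.728, -167.017,  113.403])] [-0.608  0.116  0.785] 38.234145903478634
```

View pics/head.png

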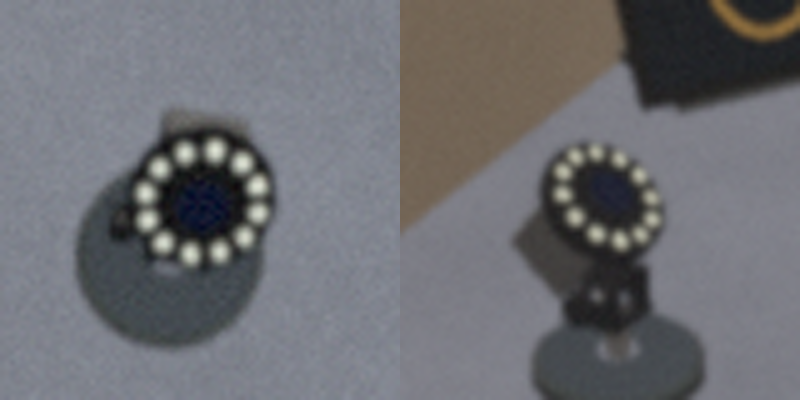

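The head crop shows the lens ring face-on in both views, and its plane fits agree: lens ≈ (704.5,-172,115.5), axis ≈ (-0.602,0.111,0.791), 37.7° tilt. That puts the focus at ≈ (626,-157,218). The amber jar is at ≈ (594.5,291.5) with its base at z≈97, consistent with its cell. I'll align the jaws with tray y and fly over it.

Call:
carry_out --commands "0 0 0 0 -0.12; 0 -0.0345 -0.019 0 0; 0 -0.0345 -0.019 0 0; 0 -0.0345 -0.019 0 0; 0 -0.0345 -0.019 0 0"

```text
time: 0.52
tool_pos: [321.8, 516.0, 303.4]
tcp_rot: [0.096, 0.995, -0.0, -0.0]
ft_force: [1.0, 0.3, 0.7]
finger_gap: 85.7
```

Call:
carry_out --commands "0 -0.0345 -0.019 0 0; 0 -0.0345 -0.019 0 0; 0 -0.0345 -0.019 0 0; 0 -0.0345 -0.019 0 0; 0 -0.0345 -0.019 0 0"

```text
time: 0.93
tool_pos: [473.0, 389.6, 303.6]
tcp_rot: [0.096, 0.995, -0.0, -0.0]
ft_force: [0.9, 0.1, 0.2]
finger_gap: 85.5
```

Call:
carry_out --commands "0 -0.0345 -0.019 0 0; 0 -0.0345 -0.019 0 0; 0 -0.0345 -0.019 0 0; 0 -0.0345 -0.019 0 0; 0 0 0 0 0"

```text
time: 1.35
tool_pos: [599.3, 280.3, 303.5]
tcp_rot: [0.103, 0.995, -0.003, 0.003]
ft_force: [0.8, -2.2, 0.0]
finger_gap: 85.4
```

Call:
carry_out --commands "0 0.007 0.01 0.03 0; 0 0 0 0.03 0; 0 0 0 0.03 0; 0 0 0 0 0; 0 0 0 0 0"

```text
time: 1.77
tool_pos: [586.7, 300.9, 212.2]
tcp_rot: [0.096, 0.995, -0.001, -0.002]
ft_force: [0.3, 0.5, 0.4]
finger_gap: 85.5
```

```bash
python3 - <<'E'
from h import *
s=env.sense(); print(s["tool_pos"],s["tcp_rot"],s["joint_pos"])
d=env.get_image("side"); cv2.imwrite("pics/side2.png",cv2.resize(d["img"][180:400,120:400],None,fx=2.5,fy=2.5)[...,::-1])
E
```

```text
[586.70869314 300.94590794 212.17674637] [ 0.09613747  0.99536543 -0.00136515 -0.00183981] [-0.68492374  0.50069372  0.20312013  1.610438   -0.11190533  1.04648309
  0.92869282]
```

View pics/side2.png

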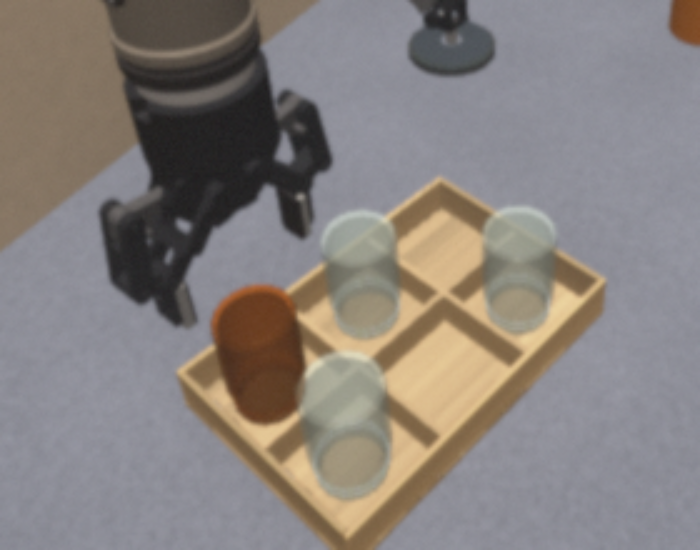

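Side view 2: the open gripper is above the amber jar (jar base at (255,310) in the crop), and nothing is in the way. I'll correct the offset and descend.

Call:
carry_out --commands "0 -0.0095 -0.008 0 0; 0 0 0 0.02 0; 0 0 0 0 0; 0 0 0 0 0"

```text
time: 2.15
tool_pos: [596.3, 291.0, 195.0]
tcp_rot: [0.097, 0.995, 0.0, 0.0]
ft_force: [0.5, 0.0, 0.6]
finger_gap: 85.7
```

Call:
carry_out --commands "0 0.001 0 0.025 0; 0 0 0 0.025 0; 0 0 0 0.02 0; 0 0 0 0 0; 0 0 0 0 0"

```text
time: 2.57
tool_pos: [594.9, 292.0, 124.6]
tcp_rot: [0.096, 0.995, 0.0, -0.0]
ft_force: [-0.0, -0.3, -0.2]
finger_gap: 85.0
```

Call:
carry_out --commands "1 0 0 0 0; 1 0 0 0 0; 1 0 0 0 0; 1 0 0 0 0; 1 0 0 0 0" --newtons 40

```text
time: 2.98
tool_pos: [596.2, 292.2, 126.4]
tcp_rot: [0.096, 0.995, 0.001, 0.002]
ft_force: [-1.3, -0.4, 6.9]
finger_gap: 57.2
```

Call:
carry_out --commands "1 0 0 0 0; 1 0 0 0 0; 1 0 0 0 0; 1 0 0 0 0; 1 0 0 0 0"

```text
time: 3.4
tool_pos: [596.2, 292.2, 126.4]
tcp_rot: [0.096, 0.995, 0.001, 0.002]
ft_force: [-0.4, 0.1, 6.3]
finger_gap: 57.2
```

Firm grip: gap 57 mm against a 58 mm body. Lifting.

Call:
carry_out --commands "1 0 0 -0.02 0; 1 0 0 -0.035 0; 1 0 0 -0.035 0; 1 0 0 -0.035 0; 1 0 0 -0.035 0"

```text
time: 3.82
tool_pos: [594.3, 291.7, 285.6]
tcp_rot: [0.096, 0.995, 0.0, -0.0]
ft_force: [1.7, -0.2, -1.6]
finger_gap: 57.2
```

Call:
carry_out --commands "1 0 0 -0.035 0; 1 0 0 -0.035 0; 1 0 0 -0.02 0; 1 0 0 0 0; 1 0 0 0 0"

```text
time: 4.23
tool_pos: [594.9, 291.8, 375.1]
tcp_rot: [0.096, 0.995, 0.001, 0.001]
ft_force: [-0.1, 0.2, -2.2]
finger_gap: 57.3
```

The jar is in hand. The moves carry no tilt term, so I'll head out to the reach limit along the lens azimuth (about -10°), well above the camera, and see how the arm treats an unreachable pose.

Call:
carry_out --commands "1 -0.0255 -0.028 0 0; 1 -0.0255 -0.028 0 0; 1 -0.0255 -0.028 0 0; 1 -0.0255 -0.028 0 0; 1 -0.0255 -0.028 0 0"

```text
time: 4.65
tool_pos: [692.7, 128.5, 370.8]
tcp_rot: [0.096, 0.995, -0.001, -0.002]
ft_force: [0.9, -0.2, -1.2]
finger_gap: 57.0
```

Call:
carry_out --commands "1 -0.0255 -0.028 0 0; 1 -0.0255 -0.028 0 0; 1 -0.0255 -0.028 0 0; 1 -0.0255 -0.028 0 0; 1 -0.0255 -0.028 0 0"

```text
time: 5.07
tool_pos: [791.3, -33.2, 370.4]
tcp_rot: [0.096, 0.995, 0.0, -0.003]
ft_force: [0.4, -0.3, -1.5]
finger_gap: 56.9
```

Call:
carry_out --commands "1 -0.0255 -0.028 0 0; 1 -0.0255 -0.028 0 0; 1 -0.0255 -0.028 0 0; 1 -0.0255 -0.028 0 0; 1 0 0 0 0"

```text
time: 5.48
tool_pos: [871.1, -171.7, 362.5]
tcp_rot: [0.101, 0.995, -0.004, -0.005]
ft_force: [-1.6, -1.6, -5.4]
finger_gap: 57.6
```

```bash
python3 -c "
from h import *
s=env.sense(); print(s)"
```

```text
{'time': 5.4833, 'joint_pos': array([ 0.06299573,  0.93277293,  0.3003785 ,  0.54626447, -0.23315438,
        1.69053132,  1.5873264 ]), 'qd': array([-0.06175483, -0.07866869, -0.02349742,  0.16336096, -0.03710527,
        0.003116  , -0.02235267]), 'tau': array([ -6.63242698, -84.14539576,   3.93633664, -35.4270637 ,
        -0.80202704,   0.09703329,   0.13985863]), 'tool_pos': array([ 871.14234034, -171.66851015,  362.50327161]), 'tcp_rot': array([ 0.10117407,  0.99484953, -0.00356515, -0.0050498 ]), 'ft_force': array([-1.62352006, -1.61010752, -5.44282544]), 'wrist_torque': array([-0.16365635,  0.10882729,  0.06733952]), 'finger_gap': 57.585570152363104}
```

Call:
carry_out --commands "1 -0.025 0 0 0; 1 -0.025 0 0 0; 1 -0.025 0 0 0"

```text
time: 5.73
tool_pos: [902.2, -176.2, 328.1]
tcp_rot: [0.11, 0.993, 0.009, -0.044]
ft_force: [59.1, 9.4, 39.6]
finger_gap: 57.2
```

Call:
carry_out --commands "1 -0.025 0 0 0; 1 -0.025 0 0 0; 1 -0.025 0 0 0"

```text
time: 5.98
tool_pos: [900.8, -195.4, 223.8]
tcp_rot: [0.131, 0.986, 0.018, -0.099]
ft_force: [16.4, 3.6, 18.9]
finger_gap: 57.1
```

```bash
python3 -c "
from h import *
s=env.sense(); print(s['joint_pos'],s['tool_pos'],s['tcp_rot'])"
```

```text
[ 1.75750611e-01  1.34911607e+00  2.47281275e-01 -1.67988846e-04
 -2.75941147e-01  1.99285284e+00  1.47379457e+00] [ 900.76549223 -195.39439673  223.75782077] [ 0.130748    0.986273    0.01750982 -0.09931732]
```

The limit behaves physically. The elbow is straight and joint 6 is at its 2.0 stop, and the reached orientation is kept, here tilted the wrong way (inward 11°). To tilt outward I need joint 6 at its stop with the arm raised (j2+j4 < 1.14), so I'll go gently up and in.

Call:
carry_out --commands "1 0.01 0 -0.02 0; 1 0.01 0 -0.025 0; 1 0.01 0 -0.025 0; 1 0.01 0 -0.025 0; 1 0 0 0 0"

```text
time: 6.4
tool_pos: [871.9, -191.8, 316.8]
tcp_rot: [0.132, 0.986, 0.015, -0.097]
ft_force: [-0.3, 0.4, 2.4]
finger_gap: 57.1
```

```bash
cat > s.py <<'E'
from h import *
from scipy.spatial.transform import Rotation as Ro
np.set_printoptions(precision=3,suppress=True)
s=env.sense(); R=Ro.from_quat(s["tcp_rot"]).as_matrix(); n=-R[:,2]; j=s['joint_pos']
print("t",s["time"],"q",j,"j2+j4",j[1]+j[3],"\np",s["tool_pos"],"tilt out",np.degrees(np.arctan2(np.hypot(*R[:2,2]),-R[2,2])),"az",np.degrees(np.arctan2(R[1,2],R[0,2])))
print("R",R.tolist(),"F",s["ft_force"],s["finger_gap"])
E
python3 s.py
```

```text
t 6.4 q [ 0.139  1.178  0.448  0.18  -0.438  1.995  1.519] j2+j4 1.3585688133509155 
p [ 871.874 -191.824  316.812] tilt out 11.232620470114266 az 163.5561594355241
R [[-0.9465379960223093, 0.2629869170410596, -0.18682532898756], [0.25717460044553486, 0.9647904897193917, 0.05514105396794575], [0.1947486764313192, 0.004146373385896022, -0.9808444120328128]] F [-0.349  0.415  2.373] 57.090690751262045
```

Call:
carry_out --commands "1 0.005 0 -0.025 0; 1 0.005 0 -0.025 0; 1 0.005 0 -0.025 0; 1 0.005 0 -0.025 0; 1 0 0 0 0"

```text
time: 6.82
tool_pos: [838.9, -185.3, 405.0]
tcp_rot: [0.132, 0.988, 0.015, -0.078]
ft_force: [-0.0, 0.5, 1.1]
finger_gap: 57.2
```

```bash
python3 s.py
```

```text
t 6.8167 q [ 0.133  1.011  0.275  0.303 -0.258  1.995  1.515] j2+j4 1.3136950307678834 
p [ 838.878 -185.312  404.978] tilt out 9.084654595856865 az 161.62563432660684
R [[-0.9528412326427711, 0.2638947514726904, -0.14984373700949685], [0.2593002962821354, 0.9645134065770016, 0.04977192864682403], [0.15766084397782823, 0.008570220440262954, -0.9874561304674776]] F [-0.047  0.493  1.126] 57.21784989894611
```

It works: the inward tilt is shrinking. Continuing up and out.

Call:
carry_out --commands "1 -0.005 0 -0.03 0; 1 -0.005 0 -0.03 0; 1 -0.005 0 -0.03 0; 1 -0.005 0 -0.03 0; 1 -0.005 0 -0.03 0"

```text
time: 7.23
tool_pos: [810.7, -182.6, 490.9]
tcp_rot: [0.134, 0.99, 0.011, -0.037]
ft_force: [0.8, 0.0, -2.5]
finger_gap: 57.2
```

```bash
python3 s.py
```

```text
t 7.2333 q [ 0.128  0.887  0.26   0.346 -0.231  1.994  1.517] j2+j4 1.2325335299751172 
p [ 810.653 -182.566  490.916] tilt out 4.412575500648725 az 155.563634976519
R [[-0.9614421379912608, 0.2659371948902252, -0.07004586832006435], [0.26430225936909496, 0.9639145732650165, 0.03182783592569133], [0.07598243867621704, 0.012087341363568614, -0.9970358896206171]] F [ 0.811  0.006 -2.455] 57.23588659899484
```

Call:
carry_out --commands "1 -0.005 0 -0.03 0; 1 -0.005 0 -0.03 0; 1 -0.005 0 -0.03 0; 1 -0.005 0 -0.03 0; 1 0 0 0 0"

```text
time: 7.65
tool_pos: [779.6, -178.0, 570.2]
tcp_rot: [0.134, 0.991, 0.007, 0.006]
ft_force: [-0.9, -0.4, 1.1]
finger_gap: 57.2
```

```bash
python3 s.py
```

```text
t 7.65 q [ 0.123  0.78   0.258  0.364 -0.216  1.996  1.518] j2+j4 1.143546006052501 
p [ 779.623 -178.026  570.195] tilt out 1.095614018046666 az 40.31753313527944
R [[-0.9640287572483788, 0.26539782274940726, 0.014579124734378815], [0.2655796316120572, 0.9640095440817347, 0.012371668930667767], [-0.010771001390323548, 0.015798563200502585, -0.9998171787531207]] F [-0.865 -0.421  1.058] 57.16014885180137
```

Outward tilt accrues at azimuth ≈ -12°, close to the -10.4° I need. Continuing faster.

Call:
carry_out --commands "1 -0.015 0 -0.035 0; 1 -0.015 0 -0.035 0; 1 -0.015 0 -0.035 0; 1 -0.015 0 -0.035 0; 1 -0.015 0 -0.035 0"

```text
time: 8.07
tool_pos: [754.8, -177.5, 652.7]
tcp_rot: [0.134, 0.988, 0.002, 0.071]
ft_force: [-0.6, -0.6, -2.0]
finger_gap: 57.3
```

```bash
python3 s.py
```

```text
t 8.0667 q [ 0.122  0.708  0.304  0.308 -0.251  1.995  1.522] j2+j4 1.0158487387712158 
p [ 754.822 -177.504  652.747] tilt out 8.142143912448034 az -6.474395392500169
R [[-0.9539048589161003, 0.265069185360074, 0.1407261422366208], [0.26551156746059673, 0.963975397039607, -0.01597001712425653], [-0.13988969826571188, 0.022130541676126443, -0.9899197500021149]] F [-0.641 -0.605 -1.992] 57.29223248938214
```

Call:
carry_out --commands "1 -0.02 0 -0.035 0; 1 -0.02 0 -0.035 0; 1 -0.02 0 -0.035 0; 1 -0.02 0 -0.035 0; 1 0 0 0 0"

```text
time: 8.48
tool_pos: [731.7, -177.1, 721.3]
tcp_rot: [0.134, 0.982, -0.004, 0.13]
ft_force: [-0.6, -0.1, -0.4]
finger_gap: 57.4
```

```bash
python3 s.py
```

```text
t 8.4833 q [ 0.125  0.663  0.373  0.235 -0.312  1.996  1.525] j2+j4 0.8976710578497071 
p [ 731.681 -177.095  721.319] tilt out 14.965819445769641 az -9.720057789663258
R [[-0.9302789243132824, 0.2641832354987495, 0.2545355398759369], [0.26186380994390707, 0.9641194746093772, -0.0436002720243831], [-0.2569211319066296, 0.026093232079432496, -0.9660800563201092]] F [-0.58  -0.114 -0.372] 57.37183045785801
```

Call:
carry_out --commands "1 -0.008 0 -0.036 0; 1 -0.008 0 -0.036 0; 1 -0.008 0 -0.036 0; 1 -0.008 0 -0.036 0; 1 -0.008 0 -0.036 0"

```text
time: 8.9
tool_pos: [659.6, -163.3, 807.2]
tcp_rot: [0.133, 0.975, -0.008, 0.179]
ft_force: [1.1, 0.2, -1.9]
finger_gap: 57.5
```

```bash
python3 s.py
```

```text
t 8.9 q [ 0.102  0.509  0.354  0.289 -0.265  1.995  1.528] j2+j4 0.7978884348380846 
p [ 659.6   -163.313  807.24 ] tilt out 20.69344594981366 az -10.424588901597623
R [[-0.9001179159053546, 0.2626919899032148, 0.34753511463863684], [0.25675364272878737, 0.9643595777271347, -0.0639388128716891], [-0.3519450303835804, 0.031678435672109484, -0.9354844586104406]] F [ 1.101  0.15  -1.869] 57.547510543101154
```

Call:
carry_out --commands "1 -0.012 0 -0.036 0; 1 -0.012 0 -0.036 0; 1 -0.012 0 -0.036 0; 1 -0.012 0 -0.036 0; 1 -0.012 0 -0.036 0"

```text
time: 9.32
tool_pos: [588.6, -150.6, 886.9]
tcp_rot: [0.132, 0.962, -0.014, 0.24]
ft_force: [-0.4, -0.5, -1.3]
finger_gap: 57.1
```

```bash
python3 s.py
```

```text
t 9.3167 q [ 0.074  0.388  0.39   0.285 -0.265  1.995  1.53 ] j2+j4 0.673474613855882 
p [ 588.615 -150.649  886.926] tilt out 27.87052320863349 az -11.222390164087177
R [[-0.8495378180694501, 0.2608250454697041, 0.4585365757772495], [0.24708084285055495, 0.9647144107018967, -0.09097891448215792], [-0.4660864219928079, 0.036005575121350636, -0.8840062475990332]] F [-0.419 -0.475 -1.34 ] 57.096568759823406
```

Call:
carry_out --commands "1 -0.012 0 -0.036 0; 1 -0.012 0 -0.036 0; 1 -0.012 0 -0.036 0; 1 -0.012 0 -0.036 0; 1 -0.012 0 -0.036 0"

```text
time: 9.73
tool_pos: [508.7, -135.5, 956.7]
tcp_rot: [0.13, 0.945, -0.02, 0.3]
ft_force: [0.2, 0.1, -1.6]
finger_gap: 57.0
```

```bash
python3 s.py
```

```text
t 9.7333 q [ 0.019  0.267  0.449  0.284 -0.261  1.995  1.532] j2+j4 0.5510392828826252 
p [ 508.663 -135.453  956.689] tilt out 34.955118048679516 az -11.696653428484108
R [[-0.7864369375062061, 0.2583679090245675, 0.5610374024181741], [0.23424066323646536, 0.9652151246559719, -0.11615108618475128], [-0.5715314995802072, 0.0400722687357416, -0.819601097038047]] F [ 0.162  0.092 -1.631] 57.03281229060129
```

Call:
carry_out --commands "1 -0.012 0 -0.036 0; 1 -0.012 0 -0.034 0; 1 0 0 0 0"

```text
time: 9.98
tool_pos: [471.4, -128.7, 985.0]
tcp_rot: [0.13, 0.936, -0.023, 0.327]
ft_force: [-1.2, 0.9, -0.6]
finger_gap: 57.5
```

```bash
python3 s.py
```

```text
t 9.9833 q [-0.018  0.216  0.488  0.278 -0.258  1.996  1.532] j2+j4 0.49397073615857434 
p [ 471.361 -128.701  984.96 ] tilt out 38.215738637911514 az -11.908122209904482
R [[-0.7531912539538093, 0.25749015478986365, 0.6053112878129573], [0.2274464616604163, 0.9653879593535797, -0.1276487172410597], [-0.6172285168765662, 0.04153201321177801, -0.7856869922767791]] F [-1.206  0.895 -0.639] 57.492381076369185
```

Tilt is 38.2° at azimuth -11.9°, about 1° from the measured lens axis. Now I'll come straight down to 100 mm above the focus pose.

Call:
carry_out --commands "1 0.0215 -0.0015 0.03 0; 1 0.0215 -0.0015 0.03 0; 1 0.0215 -0.0015 0.03 0; 1 0.0215 -0.0015 0.03 0; 1 0.0215 -0.0015 0.03 0"

```text
time: 10.4
tool_pos: [482.7, -126.5, 828.1]
tcp_rot: [0.133, 0.937, -0.02, 0.323]
ft_force: [-0.2, -1.7, -1.7]
finger_gap: 57.2
```

```bash
python3 s.py
```

```text
t 10.4 q [-0.431 -0.16   0.434  1.12   0.178  1.513  1.36 ] j2+j4 0.9597682570019117 
p [ 482.743 -126.512  828.078] tilt out 37.73565254168937 az -11.655364296783327
R [[-0.7562361801788273, 0.26234863331562663, 0.5993997283832878], [0.23634470058083995, 0.9637705315246723, -0.12364281245589584], [-0.61012131768681, 0.04816178113477113, -0.7908428545179105]] F [-0.156 -1.685 -1.72 ] 57.200169173393014
```

Call:
carry_out --commands "1 0.0215 -0.0015 0.03 0; 1 0.0215 -0.0015 0.03 0; 1 0.0215 -0.0015 0.03 0; 1 0.0215 -0.0015 0.03 0; 1 0.0215 -0.0015 0.03 0"

```text
time: 10.82
tool_pos: [489.2, -127.7, 643.1]
tcp_rot: [0.134, 0.937, -0.02, 0.322]
ft_force: [1.1, -0.3, -1.3]
finger_gap: 57.0
```

Call:
carry_out --commands "1 0.0215 -0.0015 0.03 0; 1 0.0215 -0.0015 0.03 0; 1 0.0215 -0.0015 0.03 0; 1 0 0 0 0; 1 0 0 0 0"

```text
time: 11.23
tool_pos: [492.9, -127.9, 532.4]
tcp_rot: [0.134, 0.938, -0.021, 0.32]
ft_force: [1.1, 0.4, 0.0]
finger_gap: 57.2
```

```bash
python3 s.py
```

```text
t 11.2333 q [-0.393 -0.308  0.396  1.873  0.288  0.92   1.211] j2+j4 1.5652694269076297 
p [ 492.931 -127.925  532.436] tilt out 37.4407395684193 az -11.896166988327824
R [[-0.7587929263843225, 0.2652295449162102, 0.5948836721348606], [0.2383775830368626, 0.9630529597722914, -0.12532008849076404], [-0.6061430712089514, 0.046714935270952405, -0.7939825514757932]] F [1.097 0.41  0.025] 57.21878990465778
```

Call:
carry_out --commands "1 0.021 -0.003 0.028 0; 1 0.021 -0.003 0.028 0; 1 0.021 -0.003 0.028 0; 1 0.021 -0.003 0.028 0; 1 0 0 0 0"

```text
time: 11.65
tool_pos: [492.7, -133.8, 391.0]
tcp_rot: [0.135, 0.938, -0.021, 0.319]
ft_force: [-1.8, -0.1, -3.0]
finger_gap: 57.4
```

```bash
python3 s.py; python3 - <<'E'
from h import *
a=env.get_image("side"); np.savez("side3.npz",**a)
b=env.get_image("top"); np.savez("top3.npz",**b)
im=np.hstack([cv2.resize(a["img"][60:260,200:400],(400,400)),cv2.resize(b["img"][60:260,280:480],(400,400))]); cv2.imwrite("pics/s3.png",im[...,::-1])
E
```

```text
t 11.65 q [-0.379 -0.242  0.456  2.13   0.309  0.598  1.186] j2+j4 1.8884665552431539 
p [ 492.716 -133.842  390.964] tilt out 37.27059766555619 az -12.041092359498101
R [[-0.7603184661090144, 0.26673644444020117, 0.5922562783973127], [0.23932407722880944, 0.9626859386918295, -0.12633198131751866], [-0.6038541348307673, 0.04568864905455726, -0.7957843496798332]] F [-1.834 -0.071 -3.01 ] 57.38298598529514
```

View pics/s3.png

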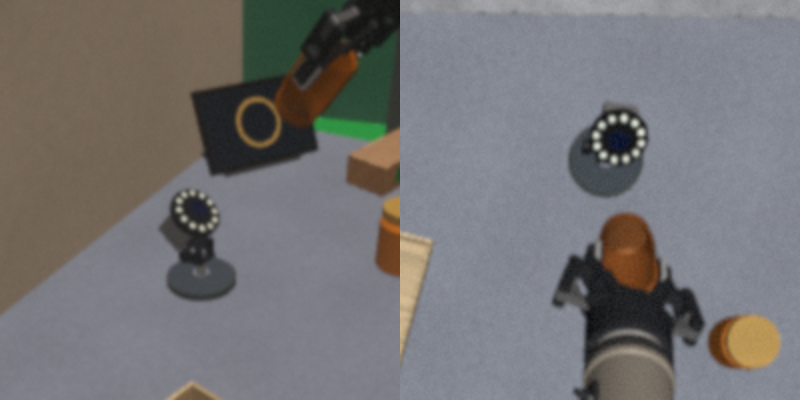

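The jar sits along the fingers above the lens (side crop (320,85); top crop (628,255)) and looks unslipped. I'll fit its axis and mouth end in the tool frame.

```bash
cat > fit.py <<'E'
import sys
from h import *
from scipy.optimize import least_squares
from scipy.spatial.transform import Rotation as Ro
np.set_printoptions(precision=3,suppress=True)
def fit(files):
    s=env.sense(); R=Ro.from_quat(s["tcp_rot"]).as_matrix(); t=s["tool_pos"]; A=[]
    for f in files:
        d=dict(np.load(f)); i=d["img"].astype(int); c=cloud(d)
        m=(i[...,0]-i[...,2]>40)&(i[...,0]>1.6*i[...,1])
        m=cv2.erode(m.astype(np.uint8),np.ones((3,3)))>0
        p=(c[m]-t)@R; p=p[~np.isnan(p[:,0])]
        p=p[(np.abs(p[:,0])<60)&(np.abs(p[:,1])<60)&(p[:,2]>10)&(p[:,2]<150)]
        print(f,len(p),"z range",np.percentile(p[:,2],[0,1,50,99,100]),"x",np.percentile(p[:,0],[1,99]),"y",np.percentile(p[:,1],[1,99])); A.append(p)
    P=np.vstack(A); b=P[(P[:,2]>35)&(P[:,2]<90)]
    def res(v): # axis point (x,y) at z=60, slopes
        a=np.array([v[2],v[3],1]); a/=np.linalg.norm(a); return np.linalg.norm(np.cross(b-[v[0],v[1],60],a),axis=1)-29
    r=least_squares(res,[0,0,0,0],loss="soft_l1",f_scale=2); print("axis x,y@60 & slopes deg",r.x[:2],np.degrees(r.x[2:]),"rms",np.sqrt(np.mean(res(r.x)**2)),len(b))
    a=np.array([r.x[2],r.x[3],1]); aw=R@a; aw/=np.linalg.norm(aw)
    L=float(sys.argv[1]) if len(sys.argv)>1 else 121.4
    C=np.array([704.5,-171.8,115.5]); n=np.array([-.602,.111,.791]); n/=np.linalg.norm(n)
    F=C+130*n
    for name,loc,dirn in(("nominal",[0,0,L],R[:,2]),("fitted",[r.x[0]+(L-60)*r.x[2],r.x[1]+(L-60)*r.x[3],L],aw)):
        rim=t+R@loc; print(name,"rim",rim,"focus",F,"shift tool",R.T@(F-rim),"angle err",np.degrees(np.arccos(-dirn@n)))
fit(sys.argv[2:])
E
python3 fit.py 121.4 side3.npz top3.npz
```

```text
side3.npz 349 z range [ 30.46   30.825  62.727 114.416 117.85 ] x [-2.778 37.837] y [-17.663  26.679]
top3.npz 433 z range [ 27.962  28.565  32.889  97.865 110.223] x [-25.53    7.782] y [-25.53   22.795]
axis x,y@60 & slopes deg [ 7.438 -0.861] [ 6.572 -1.549] rms 2.0217412859408115 331
nominal rim [ 569.889 -149.251  303.432] focus [ 626.256 -157.373  218.309] shift tool [  8.038   2.934 102.059] angle err 0.8959261420311687
fitted rim [ 558.335 -148.232  294.404] focus [ 626.256 -157.373  218.309] shift tool [ -6.442   5.455 102.059] angle err 6.5438801523895425
```

The base depth (29 mm) matches the grasp, but the axis fit hints the jar may have pivoted ~6° about the jaw axis. I'll move closer, then do a second measurement from silhouette edges and the base plane.

Call:
carry_out --commands "1 0 0.001 0.02 0; 1 0 0.001 0.02 0; 1 0 0.001 0.02 0; 1 0 0.001 0.02 0; 1 0 0 0 0"

```text
time: 12.17
tool_pos: [547.5, -139.4, 335.1]
tcp_rot: [0.133, 0.936, -0.021, 0.325]
ft_force: [-0.6, 0.6, -1.2]
finger_gap: 57.3
```

```bash
cat > sil.py <<'E'
import sys
from h import *
from scipy.spatial.transform import Rotation as Ro
np.set_printoptions(precision=3,suppress=True)
k=sys.argv[1]
s=env.sense(); R=Ro.from_quat(s["tcp_rot"]).as_matrix(); t=s["tool_pos"]; print("tcp",t,s["time"])
out=[]
for name in("side","top"):
    d=env.get_image(name); np.savez(f"{name}{k}.npz",**d); M=d["cam_to_world"]; K=d["K"]
    def proj(w): c=np.linalg.inv(M)@[*w,1]; q=K@c[:3]; return q[:2]/q[2]
    i=d["img"].astype(int); c=cloud(d); m=(i[...,0]-i[...,2]>40)&(i[...,0]>1.6*i[...,1])
    q=(c-t)@R; near=(np.abs(q[...,0])<60)&(np.abs(q[...,1])<60)&(q[...,2]>10)&(q[...,2]<150)
    m=(m&near).astype(np.uint8); n,l,st,_=cv2.connectedComponentsWithStats(m); j=1+st[1:,4].argmax(); m=(l==j).astype(np.uint8)
    # base plane
    p=q[(m>0)&(q[...,2]<40)]
    if len(p)>30:
        for _ in range(3):
            A=np.c_[p[:,:2],np.ones(len(p))]; co=np.linalg.lstsq(A,p[:,2],rcond=None)[0]; r=p[:,2]-A@co; p=p[np.abs(r)<3]
        print(name,"base plane n",len(p),"slopes deg x,y",np.degrees(co[:2]),"z0",co[2])
    # silhouette widths perpendicular to the projected tool axis
    a=proj(t+R@[0,0,50]); b=proj(t+R@[0,0,121]); e=(b-a)/np.linalg.norm(b-a); f=np.array([-e[1],e[0]])
    v,u=np.nonzero(m); X=np.c_[u,v]-a; al=X@e; ac=X@f; sc=71/np.linalg.norm(b-a)
    print(name,"mm/px along axis",sc,"end along (tool z)",50+al.max()*sc)
    for z0 in range(-20,80,8):
        w=(al*sc>=z0)&(al*sc<z0+8)
        if w.sum()>5: print("  z",50+z0+4,"across px",ac[w].min(),ac[w].max(),"mid",(ac[w].min()+ac[w].max())/2)
    g=d["img"].copy()
    for z in(30,121): cv2.circle(g,tuple(np.int32(np.round(proj(t+R@[0,0,z])))),1,(0,255,0),-1)
    x,y=np.int32(a); out.append(cv2.resize(g[max(0,y-45):max(0,y-45)+100,x-50:x+50],(400,400),interpolation=cv2.INTER_CUBIC))
cv2.imwrite(f"pics/sil{k}.png",np.hstack(out)[...,::-1])
E
python3 sil.py 4; python3 fit.py 121.4 side4.npz top4.npz
```

```text
tcp [ 547.49  -139.371  335.124] 12.1667
side base plane n 105 slopes deg x,y [4.576 3.283] z0 28.21032604782992
side mm/px along axis 3.006756942249482 end along (tool z) 138.6256721378918
  z 34 across px -11.98529741399603 -1.8993831205624925 mid -6.942340267279261
  z 42 across px -11.770214140344653 -1.6842998469111161 mid -6.7272569936278845
  z 50 across px -11.555130866693277 -1.4692165732597398 mid -6.512173719976508
  z 58 across px -11.991336133184925 -2.0129634765770756 mid -7.002149804881
  z 66 across px -11.883794496359236 -1.7978802029256997 mid -6.840837349642468
  z 74 across px -12.212458126025195 -1.5827969292743236 mid -6.897627527649759
  z 82 across px -12.104916489199507 -2.126543832591659 mid -7.115730160895583
  z 90 across px -11.99737485237382 -1.2601720187972585 mid -6.628773435585539
  z 98 across px -12.433580118865468 9.584572451604991 mid -1.4245038336302382
  z 106 across px -12.218496845214093 9.692114088430678 mid -1.2631913783917073
  z 114 across px -11.35212503141969 8.604620281796006 mid -1.3737523748118425
  z 122 across px -11.029500120942627
[... 1151 characters left out ...]
-8.020364718654596 9.979442605146088 mid 0.9795389432457462
  z 130 across px -9.015727098384668 9.984069521182722 mid 0.4841712113990271
side4.npz 223 z range [ 27.689  28.984  46.903 107.247 110.757] x [-9.264 29.216] y [-15.829  28.53 ]
top4.npz 333 z range [ 26.588  27.25   31.903 103.264 110.145] x [-29.148   1.744] y [-24.638  22.786]
axis x,y@60 & slopes deg [ 1.275 -0.94 ] [3.323 0.389] rms 1.1535468801125806 218
nominal rim [ 619.685 -154.984  240.754] focus [ 626.256 -157.373  218.309] shift tool [ 8.312 -1.665 21.927] angle err 0.8884999497220546
fitted rim [ 615.913 -154.342  237.752] focus [ 626.256 -157.373  218.309] shift tool [ 3.476 -1.142 21.927] angle err 2.877538474595633
```

View pics/sil4.png

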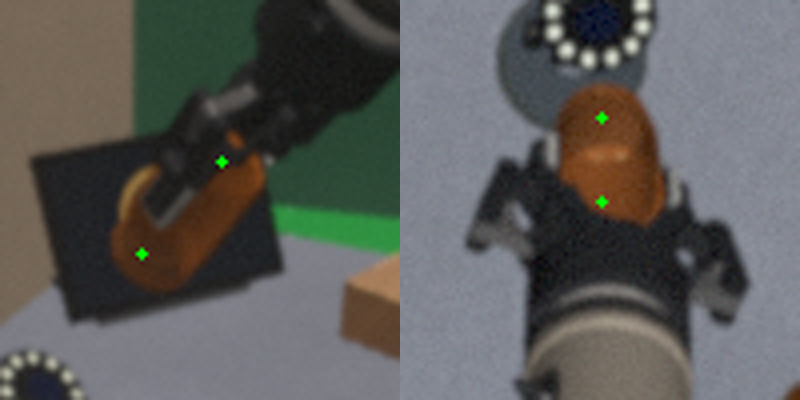

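The view shows the jar gripped at its base half, the fingers clear of the neck, and the mouth towards the ring (green dots mark the tool axis at 30 and 121 mm). In the side view the jar's right edge runs parallel to the tool axis, so any pivot is small. I'll close most of the gap, settle, and do one averaged joint fit.

Call:
carry_out --commands "1 0.003 -0.0005 0.011 0; 1 0.003 -0.0005 0.011 0; 1 0 0 0 0; 1 0 0 0 0; 1 0 0 0 0"

```text
time: 12.68
tool_pos: [552.7, -142.2, 313.4]
tcp_rot: [0.134, 0.936, -0.02, 0.325]
ft_force: [0.1, 0.8, -1.3]
finger_gap: 57.1
```

```bash
cat > joint.py <<'E'
from h import *
from scipy.optimize import least_squares
from scipy.spatial.transform import Rotation as Ro
np.set_printoptions(precision=3,suppress=True)
D={n:[env.get_image(n) for _ in range(5)] for n in("side","top")}
s=env.sense(); R=Ro.from_quat(s["tcp_rot"]).as_matrix(); t=s["tool_pos"]; print("t",s["time"],"tcp",t,"toolz",R[:,2],"qd",s["qd"],s["ft_force"])
P=[];cam=[]
for k,n in enumerate(D):
    d=dict(D[n][0]); d["range_z"]=np.median([e["range_z"] for e in D[n]],0); d["img"]=np.mean([e["img"] for e in D[n]],0)
    i=d["img"]; c=cloud(d); m=((i[...,0]-i[...,2]>40)&(i[...,0]>1.6*i[...,1])).astype(np.uint8)
    m=cv2.erode(m,np.ones((3,3)))>0
    q=((c-t)@R)[m]; q=q[(np.hypot(q[:,0],q[:,1])<45)&(q[:,2]>18)&(q[:,2]<92)]; P.append(q); cam+= [k]*len(q)
P=np.vstack(P); cam=np.array(cam)
def parts(v):
    a=np.array([v[0],v[1],1]); a/=np.linalg.norm(a)
    off=np.array([[v[2],v[3],v[4]],[v[5],v[6],v[7]]])[cam]; X=P-off; ax=X@a
    return ax,np.linalg.norm(X-ax[:,None]*a,axis=1)-29
def res(v):
    ax,rr=parts(v); return np.r_[np.where(np.abs(ax)<np.abs(rr),ax,rr), v[2]/8,v[3]/8,v[5]/8,v[6]/8,(v[[2,3,4]]-v[[5,6,7]])/1.5]
for x0 in(0,.1,-.1):
    r=least_squares(res,[x0,0,0,0,29,0,0,29],loss="soft_l1",f_scale=1.5)
    cov=np.linalg.inv(r.jac.T@r.jac); print("slopes deg",np.degrees(r.x[:2]),"+-",np.degrees(np.sqrt(np.diag(cov)[:2])*1.5),"base centre side/top",r.x[2:5],r.x[5:],"cost",r.cost,np.bincount(cam))
v=r.x; a=np.array([v[0],v[1],1]); a/=np.linalg.norm(a); b=(v[2:5]+v[5:])/2
n=np.array([-.602,.111,.791]); n/=np.linalg.norm(n); F=np.array([704.5,-171.8,115.5])+130*n
rim=t+R@(b+92*a); print("rim",rim,"focus",F,"shift tool",R.T@(F-rim),"angle fit/nominal",np.degrees(np.arccos(-(R@a)@n)),np.degrees(np.arccos(-R[:,2]@n)),"nominal shift",R.T@(F-t)-[0,0,121.4])
# lens again on averaged frames, in the same pictures
for nme,(u,w),rr in(("top",(389,129),18),("side",(297,166),16)):
    d=dict(D[nme][0]); d["range_z"]=np.median([e["range_z"] for e in D[nme]],0); im=np.mean([e["img"] for e in D[nme]],0)[w-rr:w+rr+1,u-rr:u+rr+1]
    c=cloud(d)[w-rr:w+rr+1,u-rr:u+rr+1]; g=(im.min(-1)>130)&(np.abs(c[...,2]-115)<32); Q=c[g]
    q=Q.mean(0); x=np.linalg.svd(Q-q)[2][2]; x*=np.sign(x[2]); print(nme,"LED",len(Q),q,x,"rad",np.linalg.norm(Q-q,axis=1).mean())
E
python3 joint.py
```

```text
t 13.1833 tcp [ 551.717 -142.156  310.978] toolz [ 0.6   -0.125 -0.79 ] qd [ 0.     0.     0.001  0.002  0.    -0.     0.001] [ 0.38   0.164 -2.457]
slopes deg [ 3.432 -0.177] +- [0.343 0.355] base centre side/top [-2.624 -0.302 28.744] [-0.856 -1.867 29.302] cost 147.7990187661482 [207 433]
slopes deg [ 3.432 -0.177] +- [0.343 0.355] base centre side/top [-2.624 -0.302 28.744] [-0.856 -1.867 29.302] cost 147.79901876617316 [207 433]
slopes deg [ 3.432 -0.177] +- [0.343 0.355] base centre side/top [-2.624 -0.302 28.744] [-0.856 -1.867 29.302] cost 147.79901876614818 [207 433]
rim [ 620.973 -157.728  213.081] focus [ 626.256 -157.373  218.309] shift tool [-7.097  1.996 -1.01 ] angle fit/nominal 3.46840056919304 0.8352309825673198 nominal shift [-3.336  0.627 -1.552]
top LED 116 [ 705.107 -171.723  116.109] [-0.611  0.102  0.785] rad 28.22228732640729
side LED 43 [ 705.472 -169.347  116.302] [-0.6    0.098  0.794] rad 27.753466760516492
```

At rest the jar's mouth lags ~3.4° about the jaw axis (likely from that early jolt), and the lens axis refit agrees: (-0.605,0.10,0.79). There's plenty of time, so I'll go up to the same joint limit gently and add ~3° more outward tilt, at a more positive azimuth.

Call:
carry_out --commands "1 -0.005 0.003 -0.015 0; 1 -0.011 0.008 -0.028 0; 1 -0.0135 0.013 -0.03 0; 1 -0.0135 0.013 -0.03 0; 1 -0.0135 0.013 -0.03 0"

```text
time: 13.6
tool_pos: [527.2, -90.6, 454.5]
tcp_rot: [0.135, 0.936, -0.02, 0.323]
ft_force: [0.1, 0.2, -1.9]
finger_gap: 57.1
```

Call:
carry_out --commands "1 -0.0135 0.013 -0.03 0; 1 -0.0135 0.013 -0.03 0; 1 -0.0135 0.013 -0.03 0; 1 -0.0135 0.013 -0.03 0; 1 -0.0135 0.013 -0.03 0"

```text
time: 14.02
tool_pos: [505.5, -25.1, 617.5]
tcp_rot: [0.135, 0.937, -0.02, 0.323]
ft_force: [0.6, -0.3, -2.2]
finger_gap: 57.2
```

Call:
carry_out --commands "1 -0.0135 0.013 -0.03 0; 1 -0.0135 0.013 -0.03 0; 1 -0.0135 0.013 -0.03 0; 1 -0.0135 0.013 -0.03 0; 1 -0.0135 0.013 -0.03 0"

```text
time: 14.43
tool_pos: [483.9, 40.3, 780.5]
tcp_rot: [0.135, 0.937, -0.02, 0.323]
ft_force: [0.5, -0.4, -1.5]
finger_gap: 56.9
```

```bash
python3 s.py
```

```text
t 14.4333 q [-0.531 -0.187  0.129  1.276  0.379  1.487  0.967] j2+j4 1.088191511534497 
p [483.871  40.279 780.464] tilt out 37.77700850024541 az -11.73389184631691
R [[-0.7549923721808702, 0.2650289320967508, 0.5997884486219771], [0.23906880073955317, 0.9629776039001552, -0.12458026689515198], [-0.6106002181965333, 0.049333553879396475, -0.7904008944832834]] F [ 0.538 -0.357 -1.453] 56.88808709920135
```

Call:
carry_out --commands "1 -0.0135 0.013 -0.03 0; 1 -0.0135 0.013 -0.03 0; 1 -0.0135 0.013 -0.03 0; 1 -0.0135 0.013 -0.03 0; 1 -0.0135 0.013 -0.03 0"

```text
time: 14.85
tool_pos: [461.5, 105.0, 943.7]
tcp_rot: [0.135, 0.936, -0.02, 0.324]
ft_force: [1.1, -0.7, 0.5]
finger_gap: 57.4
```

```bash
python3 s.py
```

```text
t 14.85 q [-0.592  0.066  0.044  0.6    0.46   1.923  1.02 ] j2+j4 0.6665409367310517 
p [461.497 104.974 943.693] tilt out 37.83615492977116 az -11.660191135723636
R [[-0.7542990511864475, 0.26483204648273356, 0.6007469754688679], [0.23936389555784748, 0.9629826067620756, -0.12397348336273273], [-0.6113410397499888, 0.05028405542003473, -0.7897680969043493]] F [ 1.073 -0.71   0.491] 57.39838139489899
```

Call:
carry_out --commands "1 -0.012 0 -0.03 0; 1 -0.012 0 -0.03 0; 1 -0.012 0 -0.03 0"

```text
time: 15.1
tool_pos: [476.4, 87.5, 948.5]
tcp_rot: [0.145, 0.942, -0.01, 0.302]
ft_force: [0.8, -0.9, -3.7]
finger_gap: 57.1
```

```bash
python3 s.py
```

```text
t 15.1 q [-0.831  0.149  0.599  0.487  0.181  1.964  1.124] j2+j4 0.6363160713737221 
p [476.43   87.45  948.531] tilt out 35.131136714136495 az -10.635464213133083
R [[-0.7761978740619053, 0.2786644581410748, 0.5655643023306189], [0.266533484626643, 0.9579563827734603, -0.10620485053125783], [-0.5713814504116821, 0.06830584508319135, -0.8178371168227287]] F [ 0.848 -0.94  -3.715] 57.12370567897844
```

Call:
carry_out --commands "1 -0.012 0 -0.03 0; 1 -0.012 0 -0.03 0; 1 0 0 0 0"

```text
time: 15.35
tool_pos: [471.6, 74.1, 959.5]
tcp_rot: [0.155, 0.94, -0.009, 0.304]
ft_force: [-0.3, -0.7, -0.7]
finger_gap: 57.3
```

```bash
python3 s.py
```

```text
t 15.35 q [-0.928  0.202  0.98   0.432 -0.054  1.986  1.196] j2+j4 0.6337599669963407 
p [471.573  74.127 959.498] tilt out 35.35691902548739 az -11.138588183281161
R [[-0.7676299205730577, 0.2972948779713456, 0.5677676114159771], [0.2859058940246867, 0.9517148200388095, -0.11178873413918311], [-0.5735870681971009, 0.07651572943192203, -0.815563129589951]] F [-0.336 -0.723 -0.673] 57.260633383187276
```

Call:
carry_out --commands "1 -0.01 -0.02 -0.025 0; 1 -0.01 -0.02 -0.025 0; 1 -0.01 -0.02 -0.025 0; 1 -0.01 -0.02 -0.025 0; 1 -0.01 -0.02 -0.025 0"

```text
time: 15.77
tool_pos: [399.4, -23.7, 1004.0]
tcp_rot: [0.145, 0.929, -0.002, 0.34]
ft_force: [-0.8, 0.4, -0.7]
finger_gap: 57.1
```

```bash
python3 s.py
```

```text
t 15.7667 q [-1.188  0.095  1.424  0.432 -0.133  1.995  1.364] j2+j4 0.5277448972122736 
p [ 399.401  -23.663 1004.012] tilt out 39.717778776981525 az -9.134564141033378
R [[-0.7271835836804245, 0.2704916040760773, 0.630902787876267], [0.26832522285246796, 0.9579721066296581, -0.10144465338650724], [-0.6318271997998097, 0.09551824456032382, -0.7692013095082754]] F [-0.752  0.41  -0.665] 57.14679857257941
```

Call:
carry_out --commands "1 -0.01 -0.01 -0.025 0; 1 -0.01 -0.01 -0.025 0; 1 0 0 0 0"

```text
time: 16.02
tool_pos: [380.0, -47.0, 1020.7]
tcp_rot: [0.144, 0.922, 0.001, 0.36]
ft_force: [-0.7, -1.0, -1.6]
finger_gap: 56.8
```

```bash
python3 s.py
```

```text
t 16.0167 q [-1.281  0.049  1.45   0.403 -0.051  1.995  1.371] j2+j4 0.45217867133511275 
p [ 379.971  -47.032 1020.703] tilt out 42.19342296855236 az -8.801884110695319
R [[-0.699134621370392, 0.2658546035194317, 0.6637259306286024], [0.2668193792453465, 0.9582511265026499, -0.10277255185861017], [-0.663338676740929, 0.10524309166842524, -0.740881698785754]] F [-0.743 -0.982 -1.582] 56.77603688404177
```

Call:
carry_out --commands "1 0.008 -0.003 0.015 0; 1 0.017 -0.0065 0.031 0; 1 0.017 -0.0065 0.031 0; 1 0.017 -0.0065 0.031 0; 1 0.017 -0.0065 0.031 0"

```text
time: 16.43
tool_pos: [443.2, -71.8, 947.6]
tcp_rot: [0.154, 0.936, 0.005, 0.318]
ft_force: [3.6, -0.9, -3.1]
finger_gap: 57.2
```

```bash
python3 s.py
```

```text
t 16.4333 q [-1.328 -0.101  1.082  0.672  0.323  1.878  1.224] j2+j4 0.571692905925322 
p [443.196 -71.849 947.594] tilt out 37.0611925467584 az -8.524850023718145
R [[-0.7504488091305244, 0.2856565596457583, 0.5960091566460427], [0.2915644929964305, 0.9523700893277383, -0.0893384540811525], [-0.5931414091920343, 0.10673117110397067, -0.7979923093717525]] F [ 3.637 -0.905 -3.101] 57.1589749055119
```

Call:
carry_out --commands "1 0 0 0 0"

```text
time: 16.52
tool_pos: [442.7, -69.1, 946.0]
tcp_rot: [0.149, 0.937, 0.008, 0.315]
ft_force: [-0.1, 2.6, -1.3]
finger_gap: 57.2
```

```bash
python3 s.py
```

```text
t 16.5167 q [-1.323 -0.104  1.068  0.677  0.32   1.88   1.225] j2+j4 0.5729755181045961 
p [442.656 -69.087 945.964] tilt out 36.786724698413195 az -7.605646506638171
R [[-0.7567272452227489, 0.27393209933416496, 0.5935697779469294], [0.2837587033260873, 0.9556144953366132, -0.07925865624175016], [-0.5889353738945279, 0.10845340592589783, -0.8008701418574582]] F [-0.081  2.614 -1.274] 57.22977675920261
```

Call:
carry_out --commands "1 -0.015 -0.015 -0.025 0; 1 -0.015 -0.015 -0.025 0; 1 -0.015 -0.015 -0.025 0; 1 -0.015 -0.015 -0.025 0; 1 0 0 0 0"

```text
time: 16.93
tool_pos: [405.3, -112.7, 997.4]
tcp_rot: [0.146, 0.928, 0.009, 0.341]
ft_force: [0.3, -1.4, -1.3]
finger_gap: 57.3
```

```bash
python3 s.py
```

```text
t 16.9333 q [-1.712 -0.123  1.454  0.45   0.376  1.996  1.324] j2+j4 0.3272488338652521 
p [ 405.281 -112.714  997.375] tilt out 39.9369648324139 az -7.403764980317024
R [[-0.7241261105092773, 0.2653140574520784, 0.6365923554340104], [0.2779276093114759, 0.9570336493065672, -0.08272144871411762], [-0.6311874682383308, 0.11702583053868919, -0.7667511558032478]] F [ 0.293 -1.436 -1.332] 57.268219041586974
```

Call:
carry_out --commands "1 -0.015 0 -0.03 0; 1 -0.015 0 -0.03 0; 1 0 0 0 0"

```text
time: 17.18
tool_pos: [376.5, -117.3, 1017.3]
tcp_rot: [0.153, 0.92, 0.004, 0.361]
ft_force: [0.4, -0.3, -0.7]
finger_gap: 57.1
```

```bash
python3 s.py
```

```text
t 17.1833 q [-1.524 -0.075  1.455  0.41   0.224  1.995  1.372] j2+j4 0.3349731321109402 
p [ 376.518 -117.255 1017.266] tilt out 42.32990059593704 az -8.76836230921334
R [[-0.6922221957024887, 0.2791068640377164, 0.6655282039281712], [0.2855043281665974, 0.9528639211077149, -0.1026529417472799], [-0.6628089546581019, 0.11895253800681299, -0.7392797733786393]] F [ 0.406 -0.26  -0.706] 57.080798071448086
```

Call:
carry_out --commands "1 0.004 -0.001 0.007 0; 1 0.004 -0.001 0.007 0; 1 0.004 -0.001 0.007 0; 1 0.006 -0.001 0.01 0; 1 0.006 -0.001 0.01 0"

```text
time: 17.6
tool_pos: [384.0, -120.8, 985.6]
tcp_rot: [0.154, 0.921, 0.005, 0.359]
ft_force: [1.8, -1.5, -2.7]
finger_gap: 56.8
```

```bash
python3 s.py
```

```text
t 17.6 q [-0.96  -0.156  0.743  0.63   0.346  1.889  1.292] j2+j4 0.47429117042315205 
p [ 384.011 -120.823  985.594] tilt out 42.06943158680936 az -8.70308926606088
R [[-0.6951611664482363, 0.2794437311129735, 0.6623157508348926], [0.28638917025087085, 0.9527341207853471, -0.1013850987788108], [-0.6593422448359768, 0.11920107479813963, -0.7423334210054288]] F [ 1.767 -1.55  -2.731] 56.84827181345811
```

Leaving slowly keeps the tilt (42.1°). Descending with a ramp.

Call:
carry_out --commands "1 0.009 -0.0015 0.0155 0; 1 0.009 -0.0015 0.0155 0; 1 0.009 -0.0015 0.0155 0; 1 0.009 -0.0015 0.0155 0; 1 0.012 -0.002 0.02 0"

```text
time: 18.02
tool_pos: [402.7, -122.6, 891.5]
tcp_rot: [0.152, 0.921, 0.007, 0.359]
ft_force: [-0.1, -1.1, -1.6]
finger_gap: 57.1
```

```bash
python3 s.py
```

```text
t 18.0167 q [-0.868 -0.346  0.494  1.056  0.483  1.677  1.133] j2+j4 0.7095744754736878 
p [ 402.716 -122.605  891.503] tilt out 42.080760709198366 az -8.32624038143976
R [[-0.6959855536746918, 0.27547164113831907, 0.6631134774717627], [0.28497506776123444, 0.9536094074094156, -0.09704797192493561], [-0.6590852143923521, 0.12142682170272115, -0.7422009210049277]] F [-0.097 -1.091 -1.647] 57.126363229020235
```

Call:
carry_out --commands "1 0.015 -0.0025 0.026 0; 1 0.015 -0.0025 0.026 0; 1 0.015 -0.0025 0.026 0; 1 0.015 -0.0025 0.026 0; 1 0.015 -0.0025 0.026 0"

```text
time: 18.43
tool_pos: [433.2, -125.9, 742.2]
tcp_rot: [0.152, 0.921, 0.007, 0.358]
ft_force: [0.7, -0.1, -1.5]
finger_gap: 57.0
```

Call:
carry_out --commands "1 0.015 -0.0025 0.026 0; 1 0.015 -0.0025 0.026 0; 1 0.015 -0.0025 0.026 0; 1 0.015 -0.0025 0.026 0; 1 0.015 -0.0025 0.026 0"

```text
time: 18.85
tool_pos: [463.4, -129.3, 594.4]
tcp_rot: [0.152, 0.921, 0.006, 0.358]
ft_force: [0.4, -0.4, -1.3]
finger_gap: 57.5
```

```bash
python3 s.py
```

```text
t 18.85 q [-0.655 -0.473  0.494  1.829  0.466  1.039  1.023] j2+j4 1.3558622430935838 
p [ 463.354 -129.3    594.402] tilt out 41.90981730421768 az -8.361162554730962
R [[-0.6977991912807482, 0.2762965778636946, 0.6608604162065883], [0.28552881420659765, 0.9534354296798173, -0.0971296951968661], [-0.6569243372761493, 0.12091766823782701, -0.7441971060157508]] F [ 0.432 -0.366 -1.261] 57.480186716988335
```

Call:
carry_out --commands "1 0.007 -0.001 0.026 0; 1 0.007 -0.001 0.026 0; 1 0.012 -0.003 0.025 0; 1 0.016 -0.003 0.025 0; 1 0.016 -0.003 0.025 0"

```text
time: 19.27
tool_pos: [503.9, -135.2, 460.9]
tcp_rot: [0.152, 0.921, 0.007, 0.358]
ft_force: [0.4, -0.0, -3.1]
finger_gap: 56.7
```

Call:
carry_out --commands "1 0.016 -0.003 0.025 0; 1 0.016 -0.003 0.025 0; 1 0.016 -0.003 0.025 0; 1 0.01 -0.002 0.015 0; 1 0 0 0 0"

```text
time: 19.68
tool_pos: [517.3, -137.4, 350.8]
tcp_rot: [0.152, 0.923, 0.005, 0.353]
ft_force: [-1.4, 0.1, -1.9]
finger_gap: 57.3
```

Call:
carry_out --commands "1 0 0 0 0; 1 0 0 0 0; 1 0 0 0 0"

```text
time: 19.93
tool_pos: [521.5, -136.8, 359.4]
tcp_rot: [0.151, 0.92, 0.008, 0.36]
ft_force: [0.8, -0.2, -2.4]
finger_gap: 57.5
```

```bash
python3 s.py; sed -i 's/^n=np.array.*$/n=np.array([-.605,.103,.789]); n\/=np.linalg.norm(n); F=np.array([704.8,-171.5,115.8])+130*n/' joint.py; python3 joint.py
```

```text
t 19.9333 q [-0.732 -0.24   0.805  2.186  0.468  0.414  1.009] j2+j4 1.9462898100593664 
p [ 521.513 -136.766  359.444] tilt out 42.251263219387205 az -8.04645596084707
R [[-0.6947275936901394, 0.2722362972741951, 0.6657634482396471], [0.28374679278825893, 0.9542691742752349, -0.09411748302222336], [-0.6609397311010181, 0.12352223068945006, -0.7402033034090139]] F [ 0.795 -0.2   -2.429] 57.46966023918702
t 20.4333 tcp [ 520.778 -136.27   357.648] toolz [ 0.664 -0.094 -0.742] qd [ 0.     0.002 -0.     0.002  0.001 -0.001  0.   ] [-0.149  0.223 -1.796]
slopes deg [ 4.088 -0.33 ] +- [0.265 0.302] base centre side/top [-2.558 -0.238 28.942] [-0.979 -1.62  29.434] cost 168.32374731625586 [314 562]
slopes deg [ 4.088 -0.33 ] +- [0.265 0.302] base centre side/top [-2.558 -0.238 28.942] [-0.979 -1.62  29.434] cost 168.32374731635684 [314 562]
slopes deg [ 4.088 -0.33 ] +- [0.265 0.302] base centre side/top [-2.558 -0.238 28.942] [-0.979 -1.62  29.434] cost 168.3237473163494 [314 562]
rim [ 597.318 -147.648  264.552] focus [ 626.117 -158.104  218.413] shift tool [ 7.369 -7.805 54.335] angle fit/nominal 1.4246346993706878 4.332411369970125 nominal shift [12.147 -9.262 53.888]
top LED 116 [ 705.214 -171.866  116.038] [-0.604  0.094  0.792] rad 28.0903277535969
side LED 43 [ 704.551 -170.135  115.998] [-0.606  0.089  0.79 ] rad 27.901615835671087
```

The jar pivot repeats at ≈4°, so the jar-to-lens angle is now ≈1.4°. Making the final shift to focus.

Call:
carry_out --commands "1 0.0025 -0.0025 0.013 0; 1 0.0025 -0.0025 0.014 0; 1 0.0025 -0.0025 0.014 0; 1 0 0 0.013 0; 1 0 0 0 0"

```text
time: 20.85
tool_pos: [549.3, -146.5, 310.1]
tcp_rot: [0.151, 0.922, 0.007, 0.358]
ft_force: [-0.3, 0.9, -1.1]
finger_gap: 57.3
```

Call:
carry_out --commands "1 0 0 0 0; 1 0 0 0 0; 1 0 0 0 0"

```text
time: 21.1
tool_pos: [549.5, -145.9, 312.3]
tcp_rot: [0.15, 0.921, 0.008, 0.359]
ft_force: [0.2, -0.5, -2.4]
finger_gap: 57.1
```

```bash
python3 s.py; python3 joint.py
```

```text
t 21.1 q [-1.048 -0.104  1.211  2.198  0.233  0.25   1.242] j2+j4 2.0942352740415338 
p [ 549.492 -145.923  312.345] tilt out 42.136604792193744 az -7.949949290470831
R [[-0.6965335188871074, 0.2708204452501117, 0.6644526646054445], [0.2826867478985086, 0.9547135958066695, -0.09279090766052941], [-0.6594916675965732, 0.12319998545629435, -0.7415473713487628]] F [ 0.173 -0.527 -2.375] 57.104346916815416
t 21.6 tcp [ 549.268 -146.63   311.656] toolz [ 0.664 -0.094 -0.742] qd [-0.008  0.001  0.004 -0.     0.    -0.002  0.001] [-1.174  0.265 -2.007]
slopes deg [ 4.159 -0.225] +- [0.293 0.331] base centre side/top [-1.505 -0.177 29.175] [-0.668 -2.042 29.478] cost 171.0618969431038 [241 520]
slopes deg [ 4.159 -0.225] +- [0.293 0.331] base centre side/top [-1.505 -0.177 29.175] [-0.668 -2.042 29.478] cost 171.06189694310603 [241 520]
slopes deg [ 4.159 -0.225] +- [0.293 0.331] base centre side/top [-1.505 -0.177 29.175] [-0.668 -2.042 29.478] cost 171.06189694310436 [241 520]
rim [ 625.324 -157.85   217.932] focus [ 626.117 -158.104  218.413] shift tool [-0.942  0.032  0.193] angle fit/nominal 1.5149142857109654 4.323940180719009 nominal shift [ 4.632 -1.438 -0.123]
top LED 117 [ 705.249 -171.593  116.044] [-0.599  0.105  0.794] rad 28.084231649165524
side LED 43 [ 704.665 -170.321  115.877] [-0.602  0.094  0.793] rad 27.852353275266754
```

The fit puts the rim within 1 mm of focus and 1.5° off square, with the arm at rest. One last look before handing in.

```bash
python3 - <<'E'
from h import *
a=env.get_image("side"); b=env.get_image("top")
cv2.imwrite("pics/fin.png",np.hstack([cv2.resize(a["img"][100:400,150:450],(400,400)),cv2.resize(b["img"][60:260,250:450],(400,400))])[...,::-1])
T=dict(np.load("top1.npz"))["img"].astype(int); i=b["img"].astype(int)
for n,(u,v) in dict(c1=(242,182),c2=(195,207),c3=(264,224),peach=(454,231)).items(): print(n,np.abs(i-T)[v-15:v+15,u-15:u+15].mean())
s=env.sense(); print(s["time"],s["qd"],s["finger_gap"])
E
```

```text
c1 4.047777777777778
c2 4.032222222222222
c3 4.266666666666667
peach 3.627407407407407
21.7 [-4.38618800e-03  2.59117214e-04  1.10446294e-03  1.46388775e-03
  7.44975224e-04  2.73354104e-03 -3.86157751e-05] 57.350964287731365
```

View pics/fin.png

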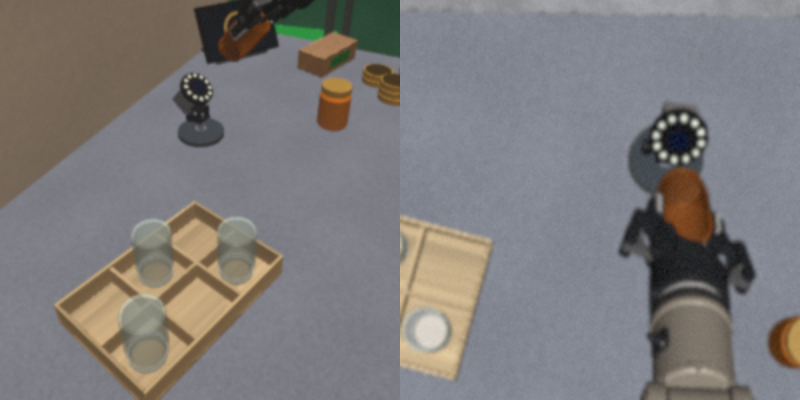

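The amber jar is held up to the ring (side crop (240,40), top crop (685,205)). The three clear jars and the peach jar are unchanged, and the camera is untouched.

```bash
python3 -c "
from h import *
print(env.finish_job())"
```

```text
the job is handed in; nothing more can be done
None
```

The amber jar is out of the tray and held still in front of the inspection camera, gripped on the base half of its body with the fingers clear of the neck and rim. I handed the job in at 21.7 s; no verdict was reported.

The move commands have no tilt, so I leaned the tool by driving the arm gently against its joint-6 limit, since the orientation it reaches there is kept.

- **Position and angle:** the last fit put the middle of the rim about 1 mm from the focus point and the mouth about 1.5° off square. The calibration is only good to about 2 mm.
- **Stillness:** the joints were practically at rest, and the finger gap was 57 mm on the 58 mm body.
- **Other items:** the clear jars, the peach jar and the camera looked unchanged in the last pictures.

**What disagreed or went wrong:**
- My first push at the reach limit leaned the tool the wrong way, and the wrist force read 59 N (limit 120 N).
- The jar sits about 4° off the tool axis in the grip; that push may have turned it. I compensated by leaning the tool further. If the jar were actually straight in the grip, the mouth would be about 4.3° off square and the rim about 5 mm off focus.
- The fits from poor or moving views ranged from 3.3° to 6.6°. The three taken at rest agreed at 3.4–4.2°.
- Joint 6 ended near its lower limit, at 0.25 rad against 0.23.

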